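# Put the loupe away in the pop-lid case

### The arm

A 7-joint arm with a two-finger parallel gripper is mounted at the origin on a cart in front of the work surface, level with it; the furniture and walls round the work are solid. World frame = base frame: x ahead of the robot, y to its left, z up, the work surface at z = 0. Lengths are in m, angles in rad, forces in N, time in s.
With the tool pointing down it reaches from about 0.4 to 0.85 m from the base axis. Payload 4.5 kg.
Tool frame: the origin (TCP) lies at the very end of the fingers, on their centre line; the grasp point (between the pads) lies 19 mm behind it; z points along the fingers, y is the direction in which the jaws open and shut (so a half turn about z gives the same grasp; the last joint's range is limited). The gripper opens to 85 mm and grips with 20 to 120 N. Pads are 22 mm wide; open, the fingers measure 114 mm over their backs; the gripper's body (76 mm by 85 mm) begins 54 mm behind the grasp point. The pads swing forward as they close: fully open they stand 13 mm farther back than shut.
Start: joints at [-1.245, 0.689, -0.195, 1.565, 0.157, 0.902, -0.215], TCP at [0.18, 0.599, 0.195] pointing down, gripper open.
Joint ranges: [-3.01, 3.01], [-0.46, 2.08], [-1.47, 1.51], [0.13, 2.56], [-1, 4.14], [0.04, 2.09], [-2.66, 2.66]. Speed limits (rad/s): [2.57, 2.57, 3.14, 3.14, 3.14, 3.14, 3.14].

### API

Orientations are given as a rotation vector (axis times angle).
In Python, from cell import sensors, optics, arm gives the robot as it stands.
- The arm moves only by the tool jog_arm, never from a script. Its argument "deltas" is one flat list of numbers, 7 for each row, row after row: the shift along the world's x, y, z in mm, then the turn, a rotation vector about the world's x, y, z in degrees, then the opening in per cent of the stroke, from 0 (shut) to 100 (fully open). A call has 1 to 12 rows; each row shifts and turns the commanded pose from where the row before left it; what a row does not reach is not made up. A row lasts 1/10 s, in which the tool goes at most 50 mm and 8.59 degrees, less where a joint would pass 70% of its speed; a pose out of reach is approached as far as the arm can. A call with a gripper value outside its range is refused whole. The fingers move at their own pace and stop on an object; "newtons" is the grip in N (left out, the last holds). Time passes only in rows, so rows that do not move let the fingers close. It gives the time, the measured TCP pose, the force and the opening at its end, in the units of the state.
- sensors.get_obs(): the state, without advancing time (a new reading comes with each control period).
- optics.get_image(name): name is "scene" or "top" or "wrist"; returns (picture, depth): 420x560x3 uint8, red, green, blue; 420x560 float32, m along the optical axis (not along the pixel's ray), 0 where there is no reading.
- optics.camera_model(name): a dict with "fovy" (degrees; the focal length in pixels is half the picture's height over the tangent of half this angle, whatever the lens; pixels are square), "cx", "cy" (the principal point, pixels), "D" ([k1, k2, p1, p2, k3] as OpenCV has them; the pictures are not rectified), "R" (3x3) and "t" (3): a world point X has camera coordinates R X + t; the wrist camera has in their place "T_tool_cam" (4x4, takes a point from camera to tool coordinates, whose origin is the TCP and whose axes are the flange's). Camera axes: x right, y down, z forward; pixel columns grow to the right and rows downward; lengths in m; the calibration is good to about 2 mm. A picture is of the moment at which its call begins: read the wrist's pose just before it. camera_model takes no time and is no camera call.
- arm.job_done(): hands the job in, once; it reports no verdict.
The state is a dict: "clock": time; "joint_pos": joint angles; "qd": joint speeds; "joint_torque": joint torques, N m; "ee_pos": TCP position; "eef_rot": TCP orientation; "contact_force": force on the tool from outside, world axes, zero at the start; "ft_torque": the same for the moment, N m; "width": finger opening in m.
Only numpy, scipy, OpenCV 4.12 (cv2) and the standard library are available. Lean on these libraries where they do the work, as an engineer would, in place of code of your own. Each camera call takes 0.05 s, during which the arm holds its last target. There are 200 camera calls.

### The job

Put the black eye loupe away in the pop-lid case that is deep enough for it. First take the small brown block off that case's lid and lay it in the black solder tray; then press the thumb latch so that the lid springs open, stand the loupe upright inside, and push the lid down until it snaps shut. Leave the shallow case shut, with its dish of stones on it, and do not disturb the other things on the bench.

Things in the scene. Friction and masses are not known exactly. Their poses are not given: they have to be found in the camera images.
- deep_case: The deeper of two grey pop-lid cases with steel latches, fixed to the bench: box 84 mm (x) by 96 mm (y), lid 8 mm thick, 51 mm high with the lid shut. Origin: centre of the underside. Its +x points to the hinge at the back, -x to the thumb latch in front, z up. Open on top once the lid is up: inside 76 by 88 mm, walls 4 mm, inner floor 4 mm above the origin, rim 42 mm above it; 39 mm clear depth under the shut lid.
- deep_case_hinge (a point): Middle of the deep case's hinge axis: 42 mm behind (+x) the case's centre, 43 mm above its underside, at the level of the lid's underside. The axis runs along the case's y.
- deep_case_lid_edge (a point): Middle of the front edge of the deep case's lid, on its upper (outer) face, 84 mm from the hinge axis, the lid being 8 mm thick. It moves with the lid. A steel strike bar reaches 7 mm beyond this edge at the latch.
- deep_case_lid (a joint): Lid angle of the deep case, rad: 0 shut and latched, 1.9 at its stop, leaning back beyond upright. A spring always drives it open (about 1.3 N at the front edge when nearly shut), so it stays shut only when the latch has caught it. To shut it, push its back forwards and then its front edge down; the latch gives way and snaps over about the last 10 mm at about 4 to 8 N near the front edge. Below 0.03 it is latched.
- deep_case_thumb (a point): Press point on the deep case's thumb latch: upper face of the steel paddle (26 mm wide, level, ribbed) which juts out 53 mm from the front of the case (-x); the point is 41 mm in front of the case's front wall, 32 mm above its underside. The paddle rocks about a pin 8 mm in front of that wall, so an upright finger pressing here clears the hook that stands at the wall.
- deep_case_latch (a joint): Thumb latch of the deep case, rad: 0 at rest, 0.32 pressed to its stop; the paddle then lies about 10 mm lower at the press point. It springs back when let go. About 0.2 frees the lid; 1 to 3 N straight down at the press point.
- shallow_case: The other grey case, the same 84 by 96 mm and the same latch and lid, but only 33 mm high shut: too shallow for the loupe. Fixed to the bench; it stays shut. Origin: centre of the underside, axes as for the deep case. The two cases may stand in either place.
- shallow_case_lid (a joint): Lid angle of the shallow case, rad: 0 shut; leave it.
- block_center (a point): Centre of the small brown block, 21 (x) by 27 (y) by 10 mm (z), loose on the deep case's lid at the start, resting 51 mm above the bench. 30 g.
- tray: Black open solder tray (empty, some specks on its floor), fixed to the bench, outside 74 (x) by 160 (y) by 10 mm high, walls 2 mm, inner floor 2 mm above the bench. Origin: centre of the underside.
- loupe_center (a point): Centre of the black eye loupe, half-way up: it stands on its flange (38 mm wide, 9 mm high), with a round barrel 24 mm across above it up to 32 mm; grasp the barrel; its upper part is slightly cut away on its +y side, so it sits best when gripped across its own x. 40 g. It stands in one of three places in a row near the front of the bench.
- pot: Round pot with a white lid, 45 mm across, 25 mm high; bystander, loose. Origin: centre of the underside.
- clamp: Small dark G-clamp lying flat, 64 by 62 by 12 mm; bystander, loose. Origin: centre of the underside.
- marking_scriber: Scriber with a wooden handle, 116 mm long (its y), 12 mm thick, lying between or just behind the cases; bystander, loose. Origin: centre of the underside.
- cup: Copper cup of punches, 55 mm across, 94 mm high; bystander, loose. Origin: centre of the underside.
- stone_dish: Low round brass dish of stones, 61 mm across, 10 mm high, loose on the lid of the shallow case; bystander. Origin: centre of the underside.
- side_pliers: Pliers lying flat, 100 by 44 by 12 mm; bystander, loose, behind the cases. Origin: centre of the underside.
Mind the look-alikes: they are no part of the job. Of the things that look like the part that bears block_center, the smallest one is meant.

How it is judged:
By the outcome, as a careful person would: the job done as asked, in the order asked, and still so for the second after the job is handed in, with the robot touching nothing.
It also fails if it takes over 72 s, if anything falls off the work surface, if the arm or the gripper's body presses on something with over 40 N, if the wrist force passes 120 N, or if a joint passes its speed limit or range.

## Working session

There is one attempt and no reset: what is moved stays moved. The work goes in short steps, Python scripts to look and compute and a tool call to move; the robot and the scene stay as the last step left them, time stands still between calls to the robot, and variables do not carry over. Pictures are saved under pics/ and viewed, about 8 in all and at most 12, crops included, and the job is handed in when it is done.

Besides the shell and the picture viewer there is one more tool, called after "Call:" by a JSON object that holds its "fn" and its "kwargs", one argument or row to a line. jog_arm: Moves the arm, as the interface text tells. Its arguments: {"type":"object","properties":{"deltas":{"type":"array"},"newtons":{"type":"number"}},"required":["deltas"]}

```bash
mkdir -p pics; cat > h.py <<'E'
import numpy as np, cv2
from cell import sensors, optics, arm
from scipy.spatial.transform import Rotation as Ro
def shot(name):
    o=sensors.get_obs(); im,d=optics.get_image(name); m=optics.camera_model(name)
    f=210/np.tan(np.radians(m["fovy"]/2)); K=np.array([[f,0,m["cx"]],[0,f,m["cy"]],[0,0,1]])
    if "R" in m: R=np.array(m["R"]);t=np.array(m["t"]); Rwc=R.T; c=-R.T@t
    else:
        T=np.array(m["T_tool_cam"]); Rt=Ro.from_rotvec(o["eef_rot"]).as_matrix()
        Rwc=Rt@T[:3,:3]; c=Rt@T[:3,3]+np.array(o["ee_pos"])
    return dict(im=im,d=d,K=K,D=np.array(m["D"],float),R=Rwc,c=c)
def rays(s,px):
    n=cv2.undistortPoints(np.array(px,float).reshape(-1,1,2),s["K"],s["D"]).reshape(-1,2)
    return np.c_[n,np.ones(len(n))]@s["R"].T
def onz(s,px,z):
    r=rays(s,px); return s["c"]+r*((z-s["c"][2])/r[:,2])[:,None]
def cloud(s):
    h,w=s["d"].shape; u,v=np.meshgrid(np.arange(w),np.arange(h))
    P=s["c"]+rays(s,np.c_[u.ravel(),v.ravel()])*s["d"].ravel()[:,None]
    P[s["d"].ravel()==0]=np.nan
    return P.reshape(h,w,3)
def save(s,n): cv2.imwrite("pics/"+n,cv2.cvtColor(s["im"],cv2.COLOR_RGB2BGR))
E
python3 - <<'E'
from h import *
import pickle
a=shot("top");b=shot("scene"); pickle.dump((a,b),open("s.pkl","wb"))
m=np.hstack([a["im"],b["im"]]);save(a,"top0.png");save(b,"scene0.png")
print(a["c"],b["c"],a["K"][0,0]); o=sensors.get_obs();print(o)
E
```

```text
[ 0.39097337 -0.06384186  1.06441268] [ 0.11376548 -0.52723473  0.83992167] 499.7968051940427
{'clock': 0.1, 'joint_pos': array([-1.24520997,  0.68987917, -0.19450924,  1.56625475,  0.15727494,
        0.90250971, -0.21512223]), 'qd': array([-7.63785002e-06, -8.89152290e-04,  9.38047633e-04, -1.57120865e-03,
        1.49513032e-03, -2.40998568e-03,  4.06553684e-04]), 'joint_torque': array([-2.88732423e-03, -5.40603805e+01, -1.27156880e+00, -1.58984756e+01,
        9.36230033e-03,  4.40879463e-03, -2.02936837e-05]), 'ee_pos': array([0.17964958, 0.5979425 , 0.19397317]), 'eef_rot': array([-4.56644089e-01, -3.10809624e+00,  2.60517035e-03]), 'contact_force': array([ 0.43222717, -0.8602337 ,  0.58988435]), 'ft_torque': array([ 0.01689856,  0.00828259, -0.02454738]), 'width': 0.08516375674481805}
```

View pics/top0.png

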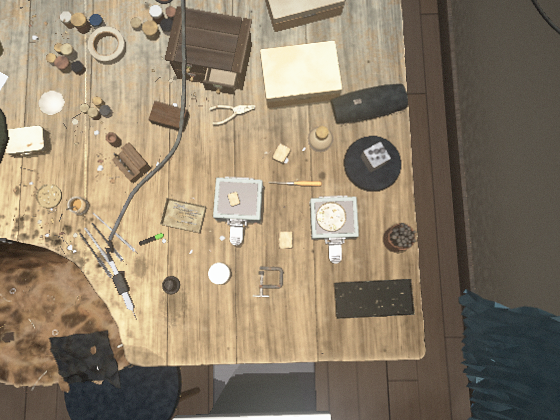

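View pics/scene0.png

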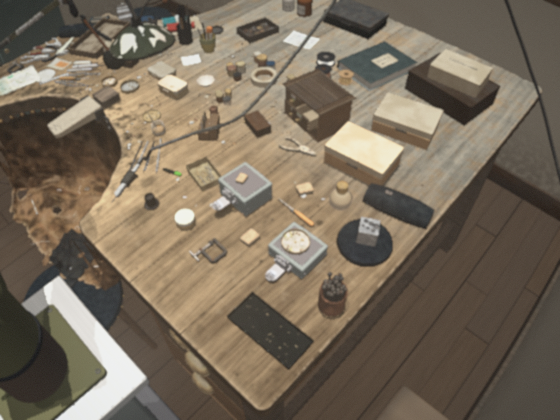

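Top view: the deep case with the block is at about (238,200), latch at (236,232). The shallow case with its dish is at (333,217), the tray at (374,298), the loupe at (171,285), the pot at (219,274) and the clamp at (270,281). The other tan blocks, at (283,153) and (286,240), are look-alikes lying on the bench.

```bash
python3 - <<'E'
from h import *
import pickle
a,b=pickle.load(open("s.pkl","rb"))
P=cloud(a); z=P[...,2]
print("bench z",np.nanmedian(z[300:340,180:250]))
hsv=cv2.cvtColor(a["im"],cv2.COLOR_RGB2HSV)
def comp(mask,name,box,zz=None):
    m=np.zeros(mask.shape,np.uint8);x0,y0,x1,y1=box;m[y0:y1,x0:x1]=mask[y0:y1,x0:x1]
    n,l,st,ce=cv2.connectedComponentsWithStats(m)
    k=1+np.argmax(st[1:,4]); c,_=cv2.findContours((l==k).astype(np.uint8),0,2)
    cc=max(c,key=cv2.contourArea)
    zm=np.nanmedian(z[l==k]); zz=zm if zz is None else zz
    W=onz(a,cc.reshape(-1,2),zz)[:,:2]
    r=cv2.minAreaRect((W*1000).astype(np.float32))
    print(name,"area",st[k,4],"z",round(float(zm),4),"rect",np.round(r[0],1),np.round(r[1],1),round(r[2],1))
comp((z>.038)&(z<.056),"deeplid",(205,165,275,230),.051)
comp((z>.02)&(z<.05),"shallowlid",(300,185,370,250),.033)
comp((z>.02)&(z<.05),"deeplatch",(220,222,255,250))
comp((z>.01),"loupe",(155,268,190,300))
comp((z>.02),"looupetop",(155,268,190,300),.032)
comp((z>.012),"pot",(200,258,238,290),.025)
comp((hsv[...,2]<75),"tray",(325,270,425,325),.01)
comp((z>.054),"block z",(215,185,260,215),.061)
comp(((hsv[...,1]>70)&(hsv[...,2]>120)),"block col",(222,186,250,212),.061)
comp((z>.005),"clamp",(250,258,292,302),.012)
comp((z>.03),"cup",(380,215,420,255),.094)
for p in [(283,153),(286,240),(234,199),(236,240),(335,255)]: print(p,np.round(P[p[1],p[0]],4))
cv2.imwrite("pics/crop.png",cv2.resize(cv2.cvtColor(a["im"],cv2.COLOR_RGB2BGR)[160:310,150:350],(800,600),interpolation=cv2.INTER_CUBIC))
E
```

```text
bench z 0.0011654171582822226
deeplid area 1790 z 0.0524 rect [582.6  19.3] [96.9 91.7] 85.1
shallowlid area 2016 z 0.0356 rect [ 536.3 -179.4] [ 97.6 101. ] 88.6
deeplatch area 248 z 0.0327 rect [513.   24.4] [37.6 48. ] 88.5
loupe area 129 z 0.0276 rect [412. 162.] [27.  22.3] 88.4
looupetop area 121 z 0.0277 rect [412.  163.1] [22.7 22.2] 88.4
pot area 377 z 0.0258 rect [431.8  61.8] [43.4 43.2] 89.5
tray area 1577 z 0.0026 rect [ 374.2 -276.9] [ 71.9 120.4] 1.7
block z area 203 z 0.0598 rect [576.9  25.8] [61.8 36.1] 17.3
block col area 3 z 0.0611 rect [568.2  29.1] [4.1 0. ] -91.5
clamp area 286 z 0.0102 rect [411.5 -41.6] [52.9 69.7] 75.8
cup area 609 z 0.078 rect [ 491.7 -300.2] [58.1 53.3] 86.6
(283, 153) [ 0.6879 -0.0784  0.0146]
(286, 240) [ 0.4987 -0.0796  0.0134]
(234, 199) [0.5808 0.0251 0.0593]
(236, 240) [0.4994 0.0243 0.0319]
(335, 255) [ 0.4644 -0.1813  0.0146]
```

View pics/crop.png

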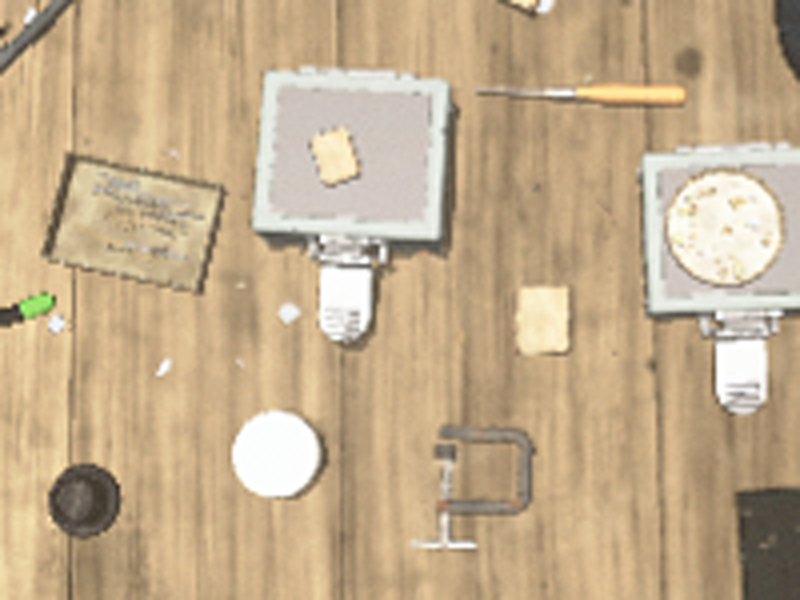

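```bash
python3 - <<'E'
from h import *
m=optics.camera_model("wrist");print(np.round(m["T_tool_cam"],3),m["fovy"])
o=sensors.get_obs();R=Ro.from_rotvec(o["eef_rot"]).as_matrix();print(np.round(R,3))
E
```

```text
[[-0.    -0.948 -0.318  0.083]
 [ 1.    -0.    -0.    -0.001]
 [ 0.    -0.318  0.948 -0.179]
 [ 0.     0.     0.     1.   ]] 67.60223095339887
[[-0.958  0.288 -0.   ]
 [ 0.288  0.958 -0.002]
 [-0.    -0.002 -1.   ]]
```

Call:
{"fn": "jog_arm", "kwargs": {
  "deltas": [21,-34,5,0,0,2.4,100,21,-34,5,0,0,2.4,100,21,-34,5,0,0,2.4,100,21,-34,5,0,0,2.4,100,21,-34,5,0,0,2.4,100,21,-34,5,0,0,2.4,100,21,-34,5,0,0,2.4,100,21,-34,5,0,0,2.4,100,21,-34,5,0,0,2.4,100,21,-34,5,0,0,2.4,100,21,-34,5,0,0,2.4,100,21,-34,5,0,0,2.4,100]
}}

```text
clock: 1.3
ee_pos: [0.4322, 0.1889, 0.2547]
eef_rot: [0.333, -3.123, 0.0]
contact_force: [0.9, 0.3, -0.5]
width: 0.0855
```

```bash
python3 - <<'E'
from h import *
import pickle
a=shot("wrist"); pickle.dump(a,open("w1.pkl","wb"));save(a,"w1.png")
o=sensors.get_obs();print(o["clock"],o["ee_pos"],o["eef_rot"],o["joint_pos"])
E
```

```text
1.35 [0.43680621 0.18088745 0.25494929] [-0.31764189  3.12358661 -0.00928889] [-0.22866447  0.42483555 -0.3907646   1.9200504   0.22097314  0.83874313
  1.0365433 ]
```

View pics/w1.png

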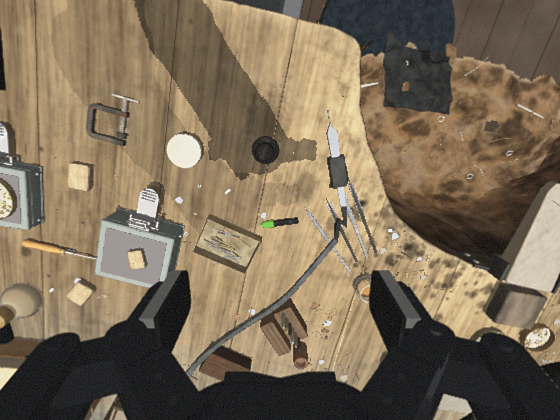

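Wrist view: loupe (265,150), pot (184,151), deep case lid around (138,250) with the block at (137,259), paddle (148,203). Nothing overhead blocks the path.

```bash
python3 - <<'E'
from h import *
import pickle
a=pickle.load(open("w1.pkl","rb")); P=cloud(a); z=P[...,2]
hsv=cv2.cvtColor(a["im"],cv2.COLOR_RGB2HSV)
print("bench",np.nanmedian(z[170:200,210:250]), "lid",np.nanmedian(z[255:275,105:125]),"block",np.nanmedian(z[254:263,133:141]))
def comp(mask,name,box,zz):
    m=np.zeros(mask.shape,np.uint8);x0,y0,x1,y1=box;m[y0:y1,x0:x1]=mask[y0:y1,x0:x1]
    n,l,st,ce=cv2.connectedComponentsWithStats(m); k=1+np.argmax(st[1:,4])
    c,_=cv2.findContours((l==k).astype(np.uint8),0,2); cc=max(c,key=cv2.contourArea)
    W=onz(a,cc.reshape(-1,2),zz)[:,:2]*1000
    r=cv2.minAreaRect(W.astype(np.float32)); print(name,st[k,4],np.round(r[0],1),np.round(r[1],1),round(r[2],1),np.round(cv2.boxPoints(r)).tolist())
comp((hsv[...,1]>75)&(hsv[...,2]>110),"block",(122,244,152,276),.061)
comp((z>.042),"lid",(85,200,195,295),.051)
comp((z>.022)&(z<.042),"paddle",(130,180,170,214),.032)
comp((z>.012),"loupe",(245,132,285,170),.03)
comp((hsv[...,2]<60),"loupecol",(245,132,285,170),.009)
E
```

```text
bench -0.0005047829860882758 lid 0.05129608069470598 block 0.060156510242817124
block 72 [579.3  29.7] [25.4 12.5] 17.1 [[565.0, 32.0], [569.0, 20.0], [593.0, 27.0], [590.0, 39.0]]
lid 5001 [582.2  26.4] [116.9 128.1] 12.1 [[512.0, 77.0], [538.0, -48.0], [653.0, -24.0], [626.0, 101.0]]
paddle 477 [509.4  25.1] [26.  40.2] 85.3 [[488.0, 14.0], [528.0, 11.0], [530.0, 36.0], [490.0, 40.0]]
loupe 298 [411.7 163.8] [22.8 23.1] 12.2 [[398.0, 173.0], [403.0, 150.0], [425.0, 155.0], [420.0, 178.0]]
loupecol 547 [411.7 164.6] [35.6 35.3] 56.0 [[387.0, 160.0], [416.0, 140.0], [436.0, 169.0], [407.0, 189.0]]
```

Call:
{"fn": "jog_arm", "kwargs": {
  "deltas": [21,-23,-10,0,0,0.6,100,21,-23,-12,0,0,0.6,100,21,-23,-14,0,0,0.6,100,21,-23,-14,0,0,0.6,100,21,-23,-14,0,0,0.6,100,21,-23,-14,0,0,0.6,100,22,-25,-17,0,0,0.4,100,0,0,0,0,0,0,100,0,0,0,0,0,0,100]
}}

```text
clock: 2.25
ee_pos: [0.5792, 0.0272, 0.1588]
eef_rot: [0.436, -3.109, -0.001]
contact_force: [0.0, 0.7, 0.9]
width: 0.0859
```

```bash
python3 - <<'E'
from h import *
import pickle
a=shot("wrist"); pickle.dump(a,open("w2.pkl","wb"));save(a,"w2.png")
o=sensors.get_obs();print(o["clock"],o["ee_pos"],o["eef_rot"],o["joint_pos"],o["contact_force"])
E
```

```text
2.3 [0.57911293 0.02862644 0.15948894] [ 4.40065217e-01 -3.10961311e+00 -1.76054983e-03] [ 0.08370088  0.68940868 -0.36332463  1.73605382  0.32650881  0.77708671
  1.41319   ] [-0.32412277  0.2599211   0.13223498]
```

View pics/w2.png

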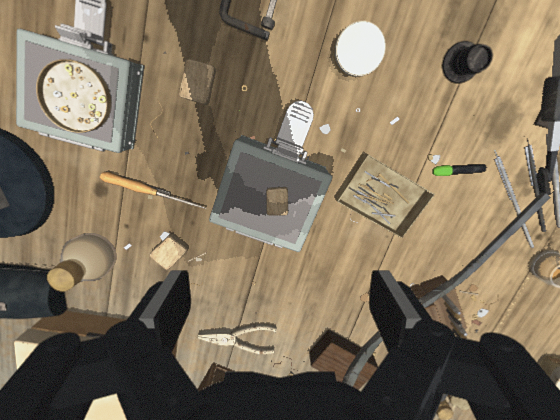

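Wrist view: the block is at (277,200) on the lid, square to the jaws. The paddle is at (298,120) and the lid corners at about (235,137), (330,165), (300,250) and (212,215). The shallow case is clear at left, the loupe at (467,60).

```bash
cat >> h.py <<'E'
def comp(a,mask,name,box,zz):
    m=np.zeros(mask.shape,np.uint8);x0,y0,x1,y1=box;m[y0:y1,x0:x1]=mask[y0:y1,x0:x1]
    n,l,st,ce=cv2.connectedComponentsWithStats(m); k=1+np.argmax(st[1:,4])
    c,_=cv2.findContours((l==k).astype(np.uint8),0,2); cc=max(c,key=cv2.contourArea)
    W=onz(a,cc.reshape(-1,2),zz)[:,:2]*1000
    r=cv2.minAreaRect(W.astype(np.float32)); print(name,st[k,4],np.round(r[0],1),np.round(r[1],1),round(r[2],1),np.round(cv2.boxPoints(r)).tolist())
    return l==k
E
python3 - <<'E'
from h import *
import pickle
a=pickle.load(open("w2.pkl","rb")); P=cloud(a); z=P[...,2]
hsv=cv2.cvtColor(a["im"],cv2.COLOR_RGB2HSV)
print("lid",np.nanmedian(z[200:225,235:255]),"block",np.nanmedian(z[192:208,270:284]))
comp(a,z>.0555,"block z",(260,180,295,220),.061)
comp(a,(hsv[...,1]>60),"block hsv",(264,184,291,218),.061)
comp(a,(z>.044),"lid",(205,125,335,260),.051)
m=comp(a,(z>.024)&(z<.041),"paddle",(280,95,320,145),.032)
comp(a,(z>.02)&(z<.06),"loupe",(440,40,500,85),.03)
comp(a,(z>.02)&(z<.06),"shal",(10,20,150,155),.033)
E
```

```text
lid 0.05121661145451745 block 0.06013561757035535
block z 584 [581.3  24.8] [26.9 19.5] 16.4 [[566.0, 30.0], [571.0, 12.0], [597.0, 19.0], [591.0, 38.0]]
block hsv 573 [580.8  24.8] [26.  19.2] 16.4 [[566.0, 30.0], [571.0, 12.0], [596.0, 19.0], [591.0, 38.0]]
lid 9080 [578.   18.4] [96.1 99.9] 85.3 [[524.0, -25.0], [624.0, -34.0], [632.0, 62.0], [532.0, 70.0]]
paddle 1074 [510.1  24. ] [25.7 39.3] 85.6 [[490.0, 13.0], [529.0, 10.0], [531.0, 35.0], [492.0, 38.0]]
loupe 798 [414.5 161.7] [24.1 27.9] 28.2 [[397.0, 168.0], [410.0, 144.0], [432.0, 155.0], [419.0, 180.0]]
shal 11765 [ 537.2 -177.8] [100.5 102. ] 0.5 [[486.0, -127.0], [487.0, -229.0], [588.0, -228.0], [587.0, -126.0]]
```

Call:
{"fn": "jog_arm", "kwargs": {
  "deltas": [2,-4,-30,0,0,0.3,80,0,0,-30,0,0,0,60,0,0,-27,0,0,0,50,0,0,-15,0,0,0,50,0,0,-5,0,0,0,50,0,0,0,0,0,0,15,0,0,0,0,0,0,10,0,0,0,0,0,0,10,0,0,0,0,0,0,10,0,0,0,0,0,0,10],
  "newtons": 25
}}

```text
clock: 3.3
ee_pos: [0.5821, 0.0236, 0.0533]
eef_rot: [-0.447, 3.109, 0.0]
contact_force: [-0.3, 0.4, -0.2]
width: 0.0082
```

```bash
python3 - <<'E'
from h import *
a=shot("wrist");s=shot("scene")
o=sensors.get_obs();print(o["clock"],o["ee_pos"],o["width"],o["contact_force"])
P=cloud(a)
c1=cv2.resize(a["im"][150:350,180:380],(600,600),interpolation=cv2.INTER_CUBIC)
a["im"]=c1; save(a,"w3.png")
E
```

```text
3.4 [0.58192747 0.02355387 0.05296338] 0.008271272997163322 [-0.25530442  0.35338519 -0.24738343]
```

View pics/w3.png

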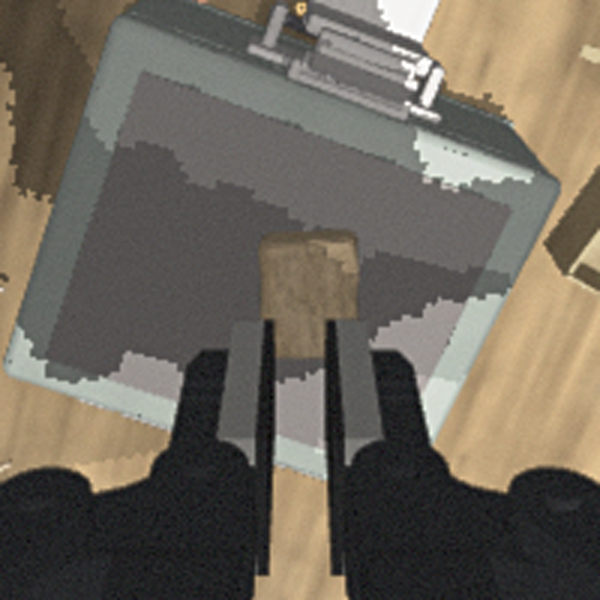

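The closed fingers (tips at crop rows ~320) lie over the block's far end, and the block (262–357, 230–355) has not moved. So they closed above it or past it; the depth image will show which.

```bash
python3 - <<'E'
from h import *
import pickle
a=shot("wrist"); pickle.dump(a,open("w4.pkl","wb")); P=cloud(a)
for u in (258,265,270,280,290,295,302): print(u,[tuple(np.round(P[v,u]*1000).tolist()) for v in (238,245,254,258,262,266,272,280)])
hsv=cv2.cvtColor(a["im"],cv2.COLOR_RGB2HSV);z=P[...,2]
print(a["c"])
E
```

```text
258 [(582.0, 9.0, 52.0), (587.0, 11.0, 51.0), (593.0, 12.0, 51.0), (573.0, 10.0, 94.0), (573.0, 10.0, 99.0), (573.0, 10.0, 103.0), (572.0, 11.0, 109.0), (573.0, 11.0, 115.0)]
265 [(581.0, 14.0, 50.0), (585.0, 15.0, 52.0), (592.0, 17.0, 51.0), (573.0, 13.0, 94.0), (573.0, 13.0, 98.0), (572.0, 14.0, 102.0), (572.0, 14.0, 107.0), (572.0, 14.0, 115.0)]
270 [(576.0, 16.0, 61.0), (581.0, 17.0, 60.0), (587.0, 19.0, 59.0), (572.0, 16.0, 94.0), (571.0, 16.0, 99.0), (571.0, 16.0, 103.0), (572.0, 16.0, 107.0), (576.0, 17.0, 107.0)]
280 [(575.0, 22.0, 59.0), (579.0, 23.0, 60.0), (584.0, 24.0, 60.0), (587.0, 25.0, 61.0), (589.0, 26.0, 61.0), (592.0, 27.0, 61.0), (602.0, 30.0, 51.0), (607.0, 31.0, 50.0)]
290 [(573.0, 27.0, 60.0), (577.0, 29.0, 60.0), (583.0, 30.0, 60.0), (569.0, 25.0, 95.0), (569.0, 25.0, 99.0), (569.0, 25.0, 102.0), (569.0, 25.0, 107.0), (569.0, 24.0, 115.0)]
295 [(572.0, 30.0, 60.0), (577.0, 32.0, 59.0), (582.0, 33.0, 60.0), (568.0, 27.0, 94.0), (568.0, 27.0, 99.0), (568.0, 27.0, 102.0), (568.0, 27.0, 108.0), (568.0, 26.0, 115.0)]
302 [(574.0, 36.0, 51.0), (579.0, 37.0, 51.0), (585.0, 39.0, 52.0), (588.0, 40.0, 51.0), (567.0, 30.0, 99.0), (567.0, 30.0, 102.0), (567.0, 30.0, 108.0), (567.0, 29.0, 115.0)]
[5.02163526e-01 9.14302984e-05 2.31570493e-01]
```

Depth puts the fingertips at z≈0.093 while the reported TCP is 0.053. Lid and block heights read correctly, so the real tips are about 39 mm behind the stated TCP. I'll go down gently and check the gap again.

Call:
{"fn": "jog_arm", "kwargs": {
  "deltas": [0,0,0,0,0,0,50,0,0,0,0,0,0,50,0,1,-10,0,0,0,50,0,0,-10,0,0,0,50,0,0,-5,0,0,0,50,0,0,0,0,0,0,50]
}}

```text
clock: 4.05
ee_pos: [0.5807, 0.0245, 0.0263]
eef_rot: [0.448, -3.107, -0.0]
contact_force: [-0.4, 0.1, -0.2]
width: 0.043
```

```bash
cat >> h.py <<'E'
def tips(a):
    "lowest finger points, by depth closer than 0.16 m"
    P=cloud(a); m=(a["d"]>0.05)&(a["d"]<0.165)
    v,u=np.where(m); o=sensors.get_obs()
    T=(P[v,u]-o["ee_pos"])@Ro.from_rotvec(o["eef_rot"]).as_matrix()
    for s in (-1,1):
        k=(np.sign(T[:,1])==s)&(np.abs(T[:,1])<.06)
        q=T[k]; zmax=np.percentile(q[:,2],99.5); e=q[q[:,2]>zmax-.004]
        print("tip side",s,"tool xyz mm",np.round(np.median(e,0)*1000,1),"end z",round(zmax*1000,1),"y range",np.round(1000*np.percentile(e[:,1],[2,98]),1),"world tip z",round(float(o["ee_pos"][2]-zmax)*1000,1))
    print(o["clock"],np.round(o["ee_pos"],4),o["width"],np.round(o["contact_force"],1))
E
python3 - <<'E'
from h import *
tips(shot("wrist"))
E
```

```text
tip side -1 tool xyz mm [ 36.8 -24.  -24.2] end z -21.3 y range [-44.2  -0.8] world tip z 48.3
tip side 1 tool xyz mm [126.6  56.9   3.5] end z 5.0 y range [54.2 59.9] world tip z 22.0
4.1 [0.5812 0.0246 0.027 ] 0.042500334298008285 [-0.2 -0.1  0.1]
```

```bash
sed -i 's/k=(np.sign(T\[:,1\])==s)&(np.abs(T\[:,1\])<.06)/k=(np.sign(T[:,1])==s)\&(np.abs(T[:,1])<.06)\&(np.abs(T[:,0])<.022)\&(P[v,u][:,2]>ZMIN)/; s/def tips(a):/def tips(a,ZMIN=.0635):/' h.py
python3 - <<'E'
from h import *
tips(shot("wrist"))
E
```

```text
tip side -1 tool xyz mm [  8.7 -21.6 -44.6] end z -43.9 y range [-33.4 -21.3] world tip z 71.3
tip side 1 tool xyz mm [  8.7  21.4 -44.7] end z -43.9 y range [21.1 33.3] world tip z 71.3
4.15 [0.5816 0.0246 0.0274] 0.04273345768399153 [-0.3 -0.3 -0.1]
```

Call:
{"fn": "jog_arm", "kwargs": {
  "deltas": [0,0,-6,0,0,0,50,0,0,-5,0,0,0,50,0,0,-4,0,0,0,50,0,0,0,0,0,0,30,0,0,0,0,0,0,10,0,0,0,0,0,0,10,0,0,0,0,0,0,10,0,0,0,0,0,0,10],
  "newtons": 25
}}

```text
clock: 4.95
ee_pos: [0.5835, 0.0223, 0.0141]
eef_rot: [-0.444, 3.107, -0.005]
contact_force: [0.8, -3.9, 9.5]
width: 0.0192
```

Call:
{"fn": "jog_arm", "kwargs": {
  "deltas": [0,0,6,0,0,0,10,0,0,20,0,0,0,10,0,0,30,0,0,0,10,0,0,35,0,0,0,10,-15,-22,15,0,0,0,10,-20,-28,0,0,0,0,10,-20,-28,0,0,0,0,10,-20,-28,0,0,0,0,10]
}}

```text
clock: 5.75
ee_pos: [0.5057, -0.082, 0.1189]
eef_rot: [0.449, -3.109, -0.0]
contact_force: [0.2, -0.5, -0.4]
width: 0.0191
```

```bash
python3 - <<'E'
from h import *
import pickle
a,b=pickle.load(open("s.pkl","rb"))
g=cv2.cvtColor(a["im"],cv2.COLOR_RGB2GRAY)
m=cv2.morphologyEx((g<75).astype(np.uint8),cv2.MORPH_CLOSE,np.ones((5,5)))
comp(a,m>0,"tray",(320,265,422,330),.008)
o=sensors.get_obs();print(o["clock"],o["ee_pos"],o["width"],o["contact_force"])
tips(shot("wrist"),.1)
E
```

```text
tray 2730 [ 373.1 -257.9] [ 73.4 159.9] 1.5 [[334.0, -179.0], [339.0, -339.0], [412.0, -337.0], [408.0, -177.0]]
5.75 [ 0.50574199 -0.08198025  0.11886496] 0.019050877628884775 [ 0.16212524 -0.53137553 -0.42176318]
tip side -1 tool xyz mm [ -0.8  -2.9 -45.7] end z -43.7 y range [-15.8  -0. ] world tip z 161.9
tip side 1 tool xyz mm [  1.5   8.6 -45. ] end z -41.7 y range [ 0.5 23.5] world tip z 159.8
5.8 [ 0.5    -0.0892  0.1182] 0.019208025056821725 [-4.4 -4.8 -0.2]
```

Call:
{"fn": "jog_arm", "kwargs": {
  "deltas": [-22,-28,0,0,0,0,10,-22,-28,0,0,0,0,10,-22,-28,0,0,0,0,10,-22,-28,-20,0,0,0,10,-22,-28,-25,0,0,0,10,-22,-32,-25,0,0,0,10,0,0,-30,0,0,0,10,0,0,-20,0,0,0,10,0,0,-10,0,0,0,10,0,0,0,0,0,0,10]
}}

```text
clock: 6.8
ee_pos: [0.3744, -0.2525, -0.0126]
eef_rot: [0.449, -3.107, -0.003]
contact_force: [-0.7, 0.2, -1.4]
width: 0.0192
```

```bash
python3 - <<'E'
from h import *
a=shot("wrist");o=sensors.get_obs();print(o["clock"],o["ee_pos"],o["eef_rot"],o["width"],o["contact_force"])
tips(a,.03)
P=cloud(a);print("tray floor nearby",np.round(P[180:200:10,260:300:10]*1000).tolist())
E
```

```text
6.85 [ 0.3746881  -0.25279619 -0.01180591] [ 4.48768260e-01 -3.10818977e+00 -1.44376860e-03] 0.018912066432720708 [-0.76033528 -0.46359433 -0.42242657]
tip side -1 tool xyz mm [  3.3  -5.4 -44.4] end z -43.3 y range [-20.4  -0.1] world tip z 31.5
tip side 1 tool xyz mm [  3.2   5.7 -44.2] end z -43.1 y range [ 0.4 20.4] world tip z 31.3
6.85 [ 0.3747 -0.2528 -0.0118] 0.018912066432720708 [-0.8 -0.5 -0.4]
tray floor nearby [[[335.0, -275.0, -1.0], [334.0, -270.0, -1.0], [332.0, -265.0, -0.0], [330.0, -260.0, 0.0]], [[338.0, -274.0, 7.0], [338.0, -269.0, 4.0], [337.0, -263.0, -1.0], [336.0, -258.0, -1.0]]]
```

Call:
{"fn": "jog_arm", "kwargs": {
  "deltas": [0,0,-10,0,0,0,10,0,0,-7,0,0,0,10,0,0,-4,0,0,0,10,0,0,0,0,0,0,10]
}}

```text
clock: 7.25
ee_pos: [0.3756, -0.254, -0.0276]
eef_rot: [0.449, -3.108, -0.002]
contact_force: [-0.4, -1.6, 0.3]
width: 0.0186
```

Call:
{"fn": "jog_arm", "kwargs": {
  "deltas": [0,0,0,0,0,0,10,0,0,-2,0,0,0,10,0,0,0,0,0,0,10]
}}

```text
clock: 7.55
ee_pos: [0.3753, -0.254, -0.0297]
eef_rot: [0.447, -3.107, -0.002]
contact_force: [-0.3, -0.1, -0.3]
width: 0.019
```

Call:
{"fn": "jog_arm", "kwargs": {
  "deltas": [0,0,-3,0,0,0,10,0,0,-2,0,0,0,10,0,0,0,0,0,0,10]
}}

```text
clock: 7.85
ee_pos: [0.3753, -0.2538, -0.0345]
eef_rot: [0.448, -3.108, -0.002]
contact_force: [-0.7, 0.9, 2.7]
width: 0.0194
```

Call:
{"fn": "jog_arm", "kwargs": {
  "deltas": [0,0,0,0,0,0,45,0,0,0,0,0,0,45,0,0,0,0,0,0,45,0,0,15,0,0,0,45,0,0,30,0,0,0,45,0,0,35,0,0,0,45,0,0,35,0,0,0,45,0,0,35,0,0,0,45,0,0,0,0,0,0,20,0,0,0,0,0,0,0]
}}

```text
clock: 8.85
ee_pos: [0.3755, -0.255, 0.1121]
eef_rot: [0.446, -3.109, 0.002]
contact_force: [-0.6, -0.4, 0.0]
width: 0.0098
```

```bash
python3 - <<'E'
from h import *
a=shot("wrist");o=sensors.get_obs();print(o["clock"],o["ee_pos"],o["width"])
P=cloud(a);z=P[...,2];hsv=cv2.cvtColor(a["im"],cv2.COLOR_RGB2HSV)
m=comp(a,(z>.008)&(z<.03)&(np.hypot(P[...,0]-.375,P[...,1]+.254)<.045)&(np.abs(P[...,0]-.373)<.03),"block",(0,0,560,420),.012);print(np.nanmedian(z[m]))
save(a,"w5.png")
E
```

```text
8.9 [ 0.37485085 -0.2547246   0.11130367] 0.0026066188475990966
block 563 [ 374.6 -254.6] [25.1 19.7] 16.3 [[360.0, -249.0], [365.0, -268.0], [389.0, -260.0], [384.0, -242.0]]
0.010612127958927686
```

View pics/w5.png

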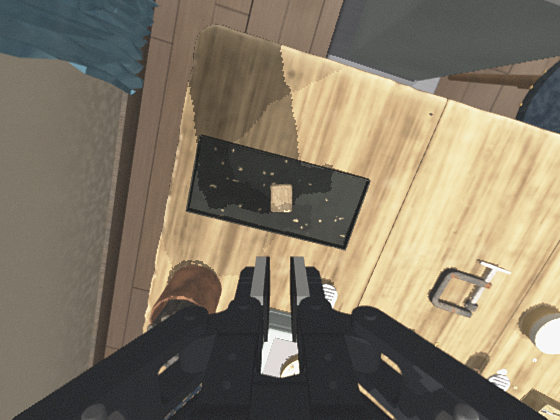

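The block lies flat near the tray's middle, at (281,198), and the cup and shallow case look untouched. Next: the thumb latch.

Call:
{"fn": "jog_arm", "kwargs": {
  "deltas": [12,27,0,0,0,-2,0,14,31,0,0,0,-2.4,0,14,31,0,0,0,-2.4,0,14,31,0,0,0,-2.4,0,14,31,0,0,0,-2.4,0,14,31,-10,0,0,-2.4,0,14,31,-15,0,0,-2.4,0,14,31,-20,0,0,-2.4,0,12,27,-20,0,0,-2.2,0,3,8,-5,0,0,0,0,0,0,0,0,0,0,0,0,0,0,0,0,0,0]
}}

```text
clock: 10.1
ee_pos: [0.4993, 0.0226, 0.0413]
eef_rot: [-0.127, -3.135, 0.004]
contact_force: [-0.8, 0.2, -0.0]
width: 0.0001
```

```bash
python3 - <<'E'
from h import *
import pickle
a=shot("wrist");o=sensors.get_obs();print(o["clock"],o["ee_pos"],o["eef_rot"],o["width"],o["joint_pos"])
R=Ro.from_rotvec(o["eef_rot"]).as_matrix();print("jaw",np.degrees(np.arctan2(R[1,1],R[0,1])),"zdir",R[:,2])
tips(a,.055)
P=cloud(a);z=P[...,2]
comp(a,(z>.022)&(z<.041)&(np.hypot(P[...,0]-.51,P[...,1]-.024)<.04),"paddle",(0,0,560,420),.032)
comp(a,(z>.044)&(z<.058)&(np.hypot(P[...,0]-.585,P[...,1]-.018)<.08),"lid",(0,0,560,420),.051)
pickle.dump(a,open("w6.pkl","wb"))
E
```

```text
10.15 [0.49961905 0.02220741 0.04168872] [-0.12930151 -3.13596091  0.00344005] 9.263522592891837e-06 [ 0.08936949  0.81121243 -0.37332113  2.04931806  0.71956952  0.41530686
  0.63752178]
jaw 85.27804159821456 zdir [-0.0030531  -0.00206805 -0.9999932 ]
tip side -1 tool xyz mm [ 12.1  -5.6 -45.4] end z -45.3 y range [-13.   -0.4] world tip z 86.9
tip side 1 tool xyz mm [ 12.1   5.2 -45.3] end z -45.1 y range [ 0.1 12.6] world tip z 86.8
10.15 [0.4996 0.0222 0.0417] 9.263522592891837e-06 [-0.9 -0.2  0.2]
paddle 1239 [504.4  24.6] [25.5 30.2] 85.4 [[488.0, 13.0], [518.0, 11.0], [520.0, 36.0], [490.0, 39.0]]
lid 367 [579.6  15.5] [ 8.9 27.8] 85.5 [[565.0, 12.0], [593.0, 10.0], [594.0, 19.0], [566.0, 21.0]]
```

Call:
{"fn": "jog_arm", "kwargs": {
  "deltas": [1,2,-20,0,0,0,0,0,0,-15,0,0,0,0,0,0,-5,0,0,0,0,0,0,-4,0,0,0,0,0,0,-3,0,0,0,0,0,0,0,0,0,0,0],
  "newtons": 20
}}

```text
clock: 10.75
ee_pos: [0.5017, 0.0259, -0.0051]
eef_rot: [-0.128, -3.138, 0.001]
contact_force: [-0.4, -0.2, -0.1]
width: 0.0001
```

Call:
{"fn": "jog_arm", "kwargs": {
  "deltas": [0,0,-3,0,0,0,0,0,0,-3,0,0,0,0,0,0,-2,0,0,0,0,0,0,0,0,0,0,0]
}}

```text
clock: 11.15
ee_pos: [0.5019, 0.0265, -0.0134]
eef_rot: [-0.127, -3.138, 0.0]
contact_force: [1.8, 0.1, 3.5]
width: 0.0002
```

```bash
python3 - <<'E'
from h import *
a=shot("top");P=cloud(a);o=sensors.get_obs();print(o["clock"],o["ee_pos"],o["contact_force"])
k=(np.abs(P[...,0]-.62)<.1)&(np.abs(P[...,1]-.02)<.06)&(P[...,2]>.06)
print(k.sum(),np.nanpercentile(P[k],[5,50,95],axis=0) if k.sum() else "")
E
```

```text
11.2 [ 0.50189351  0.02645014 -0.01332137] [1.18101799 0.10440871 1.87250866]
0
```

Call:
{"fn": "jog_arm", "kwargs": {
  "deltas": [0,0,-2,0,0,0,0,0,0,-2,0,0,0,0,0,0,0,0,0,0,0]
}}

```text
clock: 11.5
ee_pos: [0.5024, 0.0264, -0.0152]
eef_rot: [0.126, 3.138, -0.001]
contact_force: [-2.9, -1.4, 26.3]
width: -0.0002
```

```bash
python3 - <<'E'
from h import *
for n in ("top","scene"):
    a=shot(n);P=cloud(a)
    k=(np.abs(P[...,0]-.64)<.08)&(np.abs(P[...,1]-.02)<.06)&(P[...,2]>.058)
    print(n,k.sum(),np.nanpercentile(P[k],[5,50,95],axis=0).round(3) if k.sum() else "")
    save(a,n+"6.png")
o=sensors.get_obs();print(o["clock"],o["ee_pos"],o["contact_force"])
E
```

```text
top 327 [[0.647 0.001 0.102]
 [0.652 0.032 0.119]
 [0.66  0.059 0.127]]
scene 924 [[ 0.63  -0.034  0.062]
 [ 0.643  0.007  0.094]
 [ 0.656  0.053  0.122]]
11.6 [ 0.5024174   0.02644057 -0.01512634] [-1.95679754 -2.33254647 24.89656793]
```

Lid is up (points at x≈0.65, z to 0.127). Now the loupe.

Call:
{"fn": "jog_arm", "kwargs": {
  "deltas": [0,0,15,0,0,0,0,0,0,30,0,0,0,30,0,0,35,0,0,0,65,-18,27,25,0,0,0,65,-18,27,0,0,0,0,65,-18,27,0,0,0,0,65,-18,27,0,0,0,0,65,-18,29,0,0,0,0,65,0,0,0,0,0,0,65,0,0,0,0,0,0,65]
}}

```text
clock: 12.6
ee_pos: [0.4108, 0.164, 0.0876]
eef_rot: [-0.123, -3.137, 0.001]
contact_force: [0.6, -0.1, 1.1]
width: 0.0557
```

```bash
python3 - <<'E'
from h import *
import pickle
a=shot("wrist");o=sensors.get_obs();print(o["clock"],o["ee_pos"],o["eef_rot"],o["width"])
R=Ro.from_rotvec(o["eef_rot"]).as_matrix();print("jaw",np.degrees(np.arctan2(R[1,1],R[0,1])))
P=cloud(a);z=P[...,2]; near=np.hypot(P[...,0]-.412,P[...,1]-.163)<.03
m=comp(a,(z>.026)&(z<.045)&near,"top",(0,0,560,420),.032)
print("topz",np.nanpercentile(z[m],[5,50,95]))
for h in (.012,.016,.02,.024,.028,.031):
    k=near&(z>h-.002)&(z<h+.002); print(h,k.sum(),np.round(np.nanmean(P[k],0)*1000,1),np.round(np.nanpercentile(P[k],[2,98],axis=0)*1000).tolist())
m2=comp(a,(z>.004)&near,"all",(0,0,560,420),.009)
v,u=np.where(m2);c=(int(u.mean()),int(v.mean()));print(c)
x0,y0=c[0]-50,c[1]-50
g=a["im"][y0:y0+100,x0:x0+100]; g=np.clip(g.astype(float)*2.2,0,255).astype(np.uint8)
cv2.imwrite("pics/loupe.png",cv2.resize(cv2.cvtColor(g,cv2.COLOR_RGB2BGR),(600,600),interpolation=cv2.INTER_CUBIC))
E
```

```text
12.65 [0.4114142  0.16280597 0.08748971] [-1.26731838e-01 -3.13688528e+00  1.79978849e-03] 0.05582239952060688
jaw 85.37303038847568
top 480 [411.1 164.1] [21.5 23.5] 85.5 [[399.0, 154.0], [422.0, 152.0], [424.0, 174.0], [400.0, 176.0]]
topz [0.02609184 0.02734242 0.03127434]
0.012 25 [403.4 164.2  11.9] [[401.0, 155.0, 10.0], [408.0, 175.0, 14.0]]
0.016 25 [402.7 166.6  15.2] [[401.0, 158.0, 14.0], [407.0, 174.0, 16.0]]
0.02 11 [403.2 163.8  21.2] [[401.0, 154.0, 20.0], [409.0, 176.0, 22.0]]
0.024 259 [410.6 164.5  25.2] [[401.0, 152.0, 23.0], [421.0, 176.0, 26.0]]
0.028 336 [412.5 164.1  27.1] [[402.0, 154.0, 26.0], [422.0, 174.0, 30.0]]
0.031 179 [412.2 164.3  30.6] [[402.0, 153.0, 29.0], [423.0, 175.0, 32.0]]
all 12369 [561.  147.5] [239.6 194.4] 85.5 [[455.0, 36.0], [648.0, 20.0], [667.0, 259.0], [473.0, 275.0]]
(276, 379)
```

View pics/loupe.png

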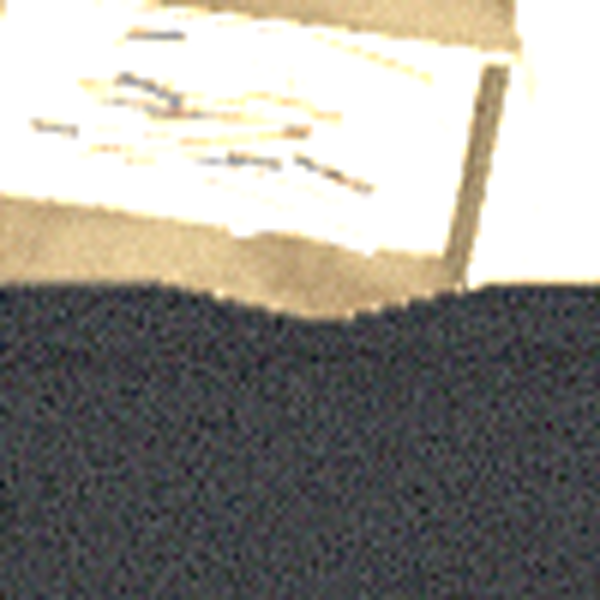

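The crop missed the loupe (it shows the sheet and the gripper), so I'm redoing it centred on the loupe's own mask.

```bash
python3 - <<'E'
from h import *
a=shot("wrist")
P=cloud(a);z=P[...,2]; near=np.hypot(P[...,0]-.412,P[...,1]-.164)<.03
v,u=np.where((z>.020)&(z<.045)&near);c=(int(np.median(u)),int(np.median(v)));print(c)
x0,y0=c[0]-45,c[1]-45
g=a["im"][y0:y0+90,x0:x0+90]; g=np.clip(g.astype(float)*2.5,0,255).astype(np.uint8)
zz=np.nan_to_num(np.clip((z[y0:y0+90,x0:x0+90]+.005)/.04,0,1)*255).astype(np.uint8)
L=lambda q:cv2.resize(q,(390,390),interpolation=cv2.INTER_CUBIC)
cv2.imwrite("pics/loupe2.png",np.hstack([L(cv2.cvtColor(g,cv2.COLOR_RGB2BGR)),L(cv2.applyColorMap(zz,2))]))
E
```

```text
(282, 213)
```

View pics/loupe2.png

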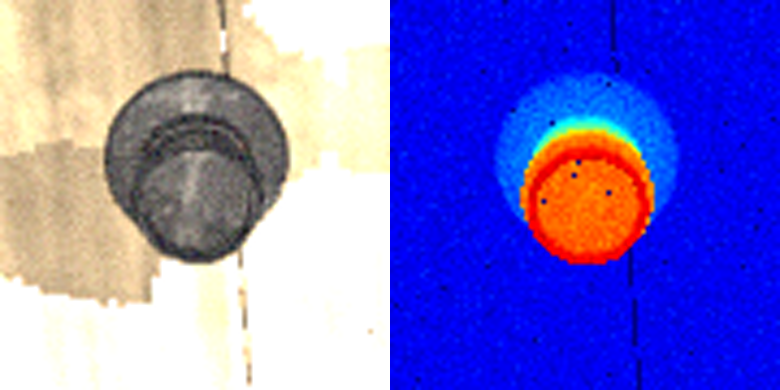

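The loupe stands upright: rim in red at about z 31 mm, flange around it. The cut-away isn't obvious by eye, so I'll measure barrel radius against direction.

```bash
python3 - <<'E'
from h import *
from scipy.optimize import least_squares
Ps=[cloud(shot("wrist")) for _ in range(4)]
a=shot("wrist")
# flange outline circle on z=.009 by colour/depth; upper outline on z=.031
z=np.median([p[...,2] for p in Ps],0);P=np.median(Ps,0)
near=np.hypot(P[...,0]-.412,P[...,1]-.164)<.03
def fit(W):
    r=least_squares(lambda q:np.hypot(W[:,0]-q[0],W[:,1]-q[1])-q[2],[412,164,12],loss="soft_l1",f_scale=.5).x; return r
for lo,hi,zz in ((.029,.034,.031),(.0235,.034,.031)):
    m=(near&(z>lo)&(z<hi)).astype(np.uint8)
    c,_=cv2.findContours(m,0,2);cc=max(c,key=cv2.contourArea).reshape(-1,2)
    W=onz(a,cc,zz)[:,:2]*1000; q=fit(W);print(np.round(q,1))
    th=np.degrees(np.arctan2(W[:,1]-q[1],W[:,0]-q[0]));r=np.hypot(W[:,0]-q[0],W[:,1]-q[1])
    print({int(b):round(float(r[(th>=b)&(th<b+30)].mean()),1) for b in range(-180,180,30)})
m=near&(z>.029); 
A=np.c_[P[m][:,0]-.412,P[m][:,1]-.164,np.ones(m.sum())];print("rim plane",np.linalg.lstsq(A,P[m][:,2],rcond=None)[0])
E
```

```text
[412.5 164.5  10.9]
{-180: 10.8, -150: 11.0, -120: 11.1, -90: 10.8, -60: 10.8, -30: 11.1, 0: 11.0, 30: 10.9, 60: 10.8, 90: 10.9, 120: 11.3, 150: 10.7}
[410.9 164.6  12. ]
{-180: 12.3, -150: 12.1, -120: 12.0, -90: 11.8, -60: 12.1, -30: 12.4, 0: 12.5, 30: 12.0, 60: 11.8, 90: 11.9, 120: 12.2, 150: 11.9}
rim plane [-3.06612389 -0.01351537  0.15706196]
```

Call:
{"fn": "jog_arm", "kwargs": {
  "deltas": [0,0,0,0,0,-7,55,0,0,0,0,0,-8,55,0,0,0,0,0,-8,55,0,0,0,0,0,-8,55,0,0,0,0,0,-8,55,0,0,0,0,0,-8,55,0,0,0,0,0,-8,55,0,0,0,0,0,-8,55,0,0,0,0,0,-8,55,0,0,0,0,0,-8,55,0,1,-15,0,0,-7,55,0,0,-15,0,0,0,55]
}}

```text
clock: 14.15
ee_pos: [0.4123, 0.1645, 0.0576]
eef_rot: [-2.237, -2.205, -0.004]
contact_force: [0.3, 0.2, -0.2]
width: 0.0474
```

```bash
python3 - <<'E'
from h import *
a=shot("wrist");a=shot("wrist");o=sensors.get_obs();print(o["clock"],o["ee_pos"],o["joint_pos"],o["width"])
R=Ro.from_rotvec(o["eef_rot"]).as_matrix();print("jaw",np.degrees(np.arctan2(R[1,1],R[0,1])),R[:,2])
tips(a,.05)
P=cloud(a);z=P[...,2];near=np.hypot(P[...,0]-.412,P[...,1]-.164)<.03
comp(a,(z>.0285)&(z<.036)&near,"rim",(0,0,560,420),.031)
comp(a,(z>.005)&(z<.036)&near,"all",(0,0,560,420),.009)
T=(P.reshape(-1,3)-o["ee_pos"])@R; T=T[(T[:,2]<-.02)&(np.abs(T[:,0])<.06)]
for h in range(-120,-40,10):
    q=T[(T[:,2]*1000>h)&(T[:,2]*1000<h+10)]; print(h,len(q),np.round(1000*np.percentile(q[:,1],[1,99])) if len(q)else"",np.round(1000*np.percentile(q[:,0],[1,99])) if len(q)else"")
E
```

```text
14.25 [0.41083459 0.16386693 0.05650978] [-0.47049308  0.73270841 -0.01933443  2.22214535  0.06055033  0.18921042
 -0.55550323] 0.04666330703415718
jaw -0.6382320421118884 [-2.52732794e-03  4.20776757e-04 -9.99996718e-01]
tip side -1 tool xyz mm [  6.8 -24.6 -43.9] end z -43.3 y range [-36.2 -24.3] world tip z 99.8
tip side 1 tool xyz mm [  6.8  22.6 -44.5] end z -43.7 y range [22.3 33.9] world tip z 100.2
14.25 [0.4108 0.1639 0.0565] 0.04666330703415718 [-0.4  0.2  0.1]
rim 249 [412.6 164.9] [22.4 21.7] 89.3 [[402.0, 154.0], [423.0, 154.0], [424.0, 176.0], [402.0, 176.0]]
all 1148 [413.3 160.9] [34.4 26.2] 88.6 [[400.0, 144.0], [426.0, 143.0], [427.0, 178.0], [401.0, 178.0]]
-120 11960 [-63.  60.] [-2. 18.]
-110 6847 [-60.  58.] [-11.  18.]
-100 8149 [-57.  55.] [-11.  13.]
-90 2875 [-55.  53.] [-1. 14.]
-80 1370 [-40.  37.] [-11.  12.]
-70 1199 [-38.  36.] [-11.  11.]
-60 971 [-38.  36.] [-10.  11.]
-50 657 [-37.  35.] [-11.  11.]
```

Call:
{"fn": "jog_arm", "kwargs": {
  "deltas": [1,0.5,-25,0,0,0,55,0,0,-25,0,0,0,55,0,0,-18,0,0,0,55,0,0,-10,0,0,0,55,0,0,-4,0,0,0,55,0,0,0,0,0,0,55]
}}

```text
clock: 14.85
ee_pos: [0.4173, 0.1661, -0.0179]
eef_rot: [-2.229, -2.207, 0.015]
contact_force: [0.7, 0.6, -1.2]
width: 0.0465
```

Call:
{"fn": "jog_arm", "kwargs": {
  "deltas": [0,0,0,0,0,0,55]
}}

```text
clock: 14.95
ee_pos: [0.4172, 0.1663, -0.0175]
eef_rot: [-2.23, -2.205, 0.014]
contact_force: [-0.0, 1.0, 0.2]
width: 0.0469
```

```bash
python3 - <<'E'
from h import *
a=shot("wrist");o=sensors.get_obs();print(o["clock"],o["ee_pos"],o["joint_pos"],o["width"],o["contact_force"])
R=Ro.from_rotvec(o["eef_rot"]).as_matrix();print("jaw",np.degrees(np.arctan2(R[1,1],R[0,1])),R[:,2])
E
```

```text
15.0 [ 0.41720829  0.16631371 -0.01748232] [-0.46072672  0.89843943 -0.03172964  2.21447612  0.52988669  0.04490118
 -1.02179814] 0.0472143606665456 [ 0.36720989 -0.29245725 -0.10608178]
jaw -0.666809619557314 [-0.0096981  -0.00265068 -0.99994946]
```

Call:
{"fn": "jog_arm", "kwargs": {
  "deltas": [-2,0,0,-0.9,2.3,0,55,-2,-1,-2,-0.7,1.7,0,55,-3,-1,-3,0,0,0,55,-1,-1,-3,0,0,0,55,0,0,0,0,0,0,55,0,0,0,0,0,0,55]
}}

```text
clock: 15.6
ee_pos: [0.4082, 0.1632, -0.026]
eef_rot: [-2.207, -2.184, 0.123]
contact_force: [-0.6, -0.1, -0.1]
width: 0.0471
```

```bash
cat >> h.py <<'E'
def st():
    o=sensors.get_obs();R=Ro.from_rotvec(o["eef_rot"]).as_matrix()
    print(o["clock"],"ee",np.round(o["ee_pos"],4),"tip40",np.round(o["ee_pos"]-.039*R[:,2],4),"q",np.round(o["joint_pos"],3),"w",round(o["width"],4),"f",np.round(o["contact_force"],1),"jaw",round(float(np.degrees(np.arctan2(R[1,1],R[0,1]))),1),"z",np.round(R[:,2],3))
    return o,R
E
python3 -c "
from h import *
st()"
```

```text
15.6 ee [ 0.4082  0.1632 -0.026 ] tip40 [0.4114 0.1644 0.0129] q [-0.402  0.921 -0.124  2.157  0.528  0.178 -1.016] w 0.0471 f [-0.6 -0.1 -0.1] jaw -0.7 z [-0.081 -0.032 -0.996]
```

Call:
{"fn": "jog_arm", "kwargs": {
  "deltas": [1.5,0.5,0,0.9,-2.3,0,55,0,0,0,0,0,0,55]
}}

```text
clock: 15.8
ee_pos: [0.4088, 0.1632, -0.0258]
eef_rot: [-2.22, -2.198, 0.064]
contact_force: [0.4, -0.0, -0.5]
width: 0.0473
```

```bash
python3 -c "
from h import *
st()"
```

```text
15.8 ee [ 0.4088  0.1632 -0.0258] tip40 [0.4104 0.1639 0.0132] q [-0.446  0.917 -0.057  2.202  0.548  0.079 -1.039] w 0.0473 f [ 0.4 -0.  -0.5] jaw -0.6 z [-0.041 -0.017 -0.999]
```

Tilt is only 2.5° now, with the tips at (0.4104, 0.1639, 0.013). Closing.

Call:
{"fn": "jog_arm", "kwargs": {
  "deltas": [1,0,0,0,0,0,35,0,0,0,0,0,0,20,0,0,0,0,0,0,15,0,0,0,0,0,0,15,0,0,0,0,0,0,15,0,0,0,0,0,0,15],
  "newtons": 25
}}

```text
clock: 16.4
ee_pos: [0.4118, 0.1642, -0.0258]
eef_rot: [-2.221, -2.196, 0.06]
contact_force: [0.4, -0.4, 6.1]
width: 0.0232
```

Call:
{"fn": "jog_arm", "kwargs": {
  "deltas": [0,0,5,0,0,0,15,0,0,20,0,0,0,15,0,0,30,0.9,-2.4,0,15,0,0,30,0,0,0,15,10,-9,15,0,0,7,15,17,-15,5,0,0,7.8,15,17,-15,0,0,0,7.8,15,17,-15,0,0,0,7.8,15,17,-15,0,0,0,7.8,15,17,-15,0,0,0,7.8,15,17,-15,0,0,0,7.8,15,0,0,0,0,0,0,15]
}}

```text
clock: 17.6
ee_pos: [0.5253, 0.0609, 0.0785]
eef_rot: [0.999, 2.977, 0.001]
contact_force: [-1.0, -0.9, -0.4]
width: 0.0226
```

```bash
python3 -c "
from h import *
st()"
```

```text
17.6 ee [0.5253 0.0609 0.0785] tip40 [0.5253 0.0609 0.1175] q [ 0.157  0.806 -0.608  1.945  0.769  0.636 -0.03 ] w 0.0226 f [-1.  -0.9 -0.4] jaw 52.9 z [ 0.001  0.    -1.   ]
```

Call:
{"fn": "jog_arm", "kwargs": {
  "deltas": [12,-9,0,0,0,7,15,12,-9,0,0,0,7,15,12,-9,0,0,0,7,15,12,-9,0,0,0,7,15,10,-7,0,0,0,4.4,15,0,0,0,0,0,0,15,0,0,0,0,0,0,15]
}}

```text
clock: 18.3
ee_pos: [0.5802, 0.0225, 0.0788]
eef_rot: [-0.125, -3.137, -0.003]
contact_force: [-0.1, 0.1, -1.3]
width: 0.0232
```

```bash
python3 - <<'E'
from h import *
a=shot("wrist");st();save(a,"w7.png")
P=cloud(a);z=P[...,2]
k=(z>.036)&(z<.047)&(np.hypot(P[...,0]-.585,P[...,1]-.018)<.08)
print("rim px",k.sum()); comp(a,k,"rim",(0,0,560,420),.042)
Q=P[k]; c=np.radians(-4.7); ex=np.array([np.cos(c),np.sin(c)]);ey=np.array([-ex[1],ex[0]])
L=(Q[:,:2]-[.5855,.0177]); lx=L@ex*1000; ly=L@ey*1000
print(np.histogram(lx,np.arange(-60,62,4)));print(np.histogram(ly,np.arange(-60,62,4)))
E
```

```text
18.35 ee [0.5802 0.0228 0.079 ] tip40 [0.5802 0.0228 0.118 ] q [ 0.315  0.903 -0.786  1.781  0.845  0.833  0.603] w 0.0233 f [ 0.1 -0.2 -0.3] jaw 85.5 z [-0.002  0.002 -1.   ]
rim px 2328
rim 2212 [582.   18.4] [94.9 85.2] 85.4 [[536.0, -25.0], [621.0, -32.0], [628.0, 62.0], [543.0, 69.0]]
(array([ 77,   0,   0,  42, 795, 189,  72,  70,  72,  66,  66,  65,  66,
        60,  63,  63,  57,  60,  58,  59,  55,  59,  57,  46,  72,  38,
         1,   0,   0,   0]), array([-60, -56, -52, -48, -44, -40, -36, -32, -28, -24, -20, -16, -12,
        -8,  -4,   0,   4,   8,  12,  16,  20,  24,  28,  32,  36,  40,
        44,  48,  52,  56,  60]))
(array([  0,   0,   0, 501, 245,  51,  39,  39,  37,  43,  53,  55,  55,
        54,  53,  45,  53,  60,  50,  56,  46,  36,  36,  39,  38,  34,
       588,  22,   0,   0]), array([-60, -56, -52, -48, -44, -40, -36, -32, -28, -24, -20, -16, -12,
        -8,  -4,   0,   4,   8,  12,  16,  20,  24,  28,  32,  36,  40,
        44,  48,  52,  56,  60]))
```

View pics/w7.png

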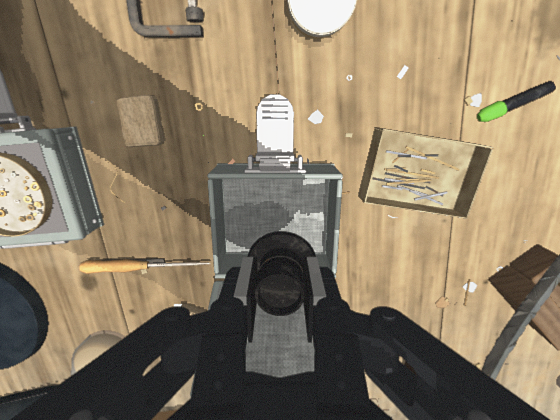

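The loupe hangs over the open case. The lid's inner face is behind the gripper, the rim corners are at about (210,175), (341,170) and (338,275), and the paddle is at (275,120). The rim centre measures (0.582, 0.0185). Lowering.

Call:
{"fn": "jog_arm", "kwargs": {
  "deltas": [2,-4,-10,0,0,0,15,0,0,-25,0,0,0,15,0,0,-25,0,0,0,15,0,0,-20,0,0,0,15,0,0,-10,0,0,0,15,0,0,-5,0,0,0,15,0,0,0,0,0,0,15,0,0,0,0,0,0,15]
}}

```text
clock: 19.15
ee_pos: [0.5839, 0.0183, -0.0152]
eef_rot: [0.121, 3.139, 0.004]
contact_force: [1.1, 0.1, -0.1]
width: 0.023
```

```bash
python3 -c "
from h import *
st()"
```

```text
19.15 ee [ 0.5839  0.0183 -0.0152] tip40 [0.5839 0.0182 0.0238] q [ 0.265  1.034 -0.674  1.804  1.001  0.688  0.492] w 0.023 f [ 1.1  0.1 -0.1] jaw 85.6 z [ 0.001  0.002 -1.   ]
```

Call:
{"fn": "jog_arm", "kwargs": {
  "deltas": [0,0,-3,0,0,0,15,0,0,-2,0,0,0,15,0,0,-1,0,0,0,15,0,0,0,0,0,0,15]
}}

```text
clock: 19.55
ee_pos: [0.5836, 0.018, -0.0213]
eef_rot: [0.121, 3.139, 0.003]
contact_force: [-1.2, -0.8, 4.2]
width: 0.0227
```

Call:
{"fn": "jog_arm", "kwargs": {
  "deltas": [0,0,0,0,0,0,30,0,0,0,0,0,0,42,0,0,0,0,0,0,42,0,0,0,0,0,0,42,0,0,8,0,0,0,42,0,0,20,0,0,0,42,0,0,30,0,0,0,42,0,0,35,0,0,0,30,0,0,35,0,0,0,10,0,0,25,0,0,0,0,0,0,0,0,0,0,0]
}}

```text
clock: 20.65
ee_pos: [0.5859, 0.0192, 0.1353]
eef_rot: [0.121, 3.133, 0.006]
contact_force: [0.5, -0.3, -0.0]
width: -0.0
```

```bash
python3 - <<'E'
from h import *
a=shot("wrist");o,R=st()
P=cloud(a);z=P[...,2]
near=np.hypot(P[...,0]-.583,P[...,1]-.018)<.03
comp(a,near&(z>.0325)&(z<.040),"loupe rim",(0,0,560,420),.036)
print(np.nanpercentile(z[near&(z<.06)],[5,50,95,99]))
b=shot("top");Q=cloud(b)
k=(np.abs(Q[...,0]-.65)<.06)&(np.abs(Q[...,1]-.015)<.05)&(Q[...,2]>.06)&(Q[...,2]<.14);print(k.sum(),np.nanpercentile(Q[k],[2,50,98],axis=0).round(3) if k.sum() else "")
E
```

```text
20.7 ee [0.5845 0.0183 0.1332] tip40 [0.5844 0.0183 0.1722] q [ 0.351  0.837 -0.842  1.736  0.764  0.926  0.681] w -0.0 f [ 0.2 -0.4 -0.4] jaw 85.6 z [ 0.003  0.002 -1.   ]
loupe rim 135 [581.7  18. ] [22.1 21. ] 85.5 [[570.0, 8.0], [591.0, 6.0], [593.0, 28.0], [572.0, 30.0]]
[0.00343839 0.00509079 0.03259292 0.03515167]
0
```

The loupe stands upright in the case (level rim at z≈0.036, centre 0.582, 0.018). Now over the lid and behind it.

Call:
{"fn": "jog_arm", "kwargs": {
  "deltas": [25,-2,5,0,0,0,0,35,-3,0,0,0,0,0,35,-3,0,0,0,0,0,30,-2,0,0,0,0,0,13,-1,0,0,0,0,0,0,0,-25,0,0,0,0,0,0,-30,0,0,0,0,0,0,-25,0,0,0,0,0,0,0,0,0,0,0],
  "newtons": 25
}}

```text
clock: 21.65
ee_pos: [0.717, 0.0056, 0.05]
eef_rot: [-0.119, -3.129, 0.002]
contact_force: [-1.2, -0.1, -0.6]
width: -0.0002
```

```bash
python3 - <<'E'
from h import *
o,R=st()
a=shot("scene");Q=cloud(a)
k=(np.abs(Q[...,0]-.635)<.04)&(np.abs(Q[...,1]-.015)<.05)&(Q[...,2]>.06)&(Q[...,2]<.14);print(k.sum(),np.nanpercentile(Q[k],[2,50,98],axis=0).round(3) if k.sum() else "")
E
```

```text
21.65 ee [0.717  0.0056 0.05  ] tip40 [0.7175 0.0057 0.089 ] q [ 0.27   1.09  -0.785  1.322  0.798  1.063  0.861] w -0.0002 f [-1.2 -0.1 -0.6] jaw 85.6 z [-0.011 -0.001 -1.   ]
882 [[ 0.63  -0.034  0.062]
 [ 0.643  0.008  0.095]
 [ 0.658  0.057  0.125]]
```

Call:
{"fn": "jog_arm", "kwargs": {
  "deltas": [-25,2,5,0,0,0,0,-20,2,5,0,0,0,0,-14,1,5,0,0,0,0,-15,1,5,0,0,0,0,-12,1,0,0,0,0,0,-12,1,-2,0,0,0,0,0,0,0,0,0,0,0]
}}

```text
clock: 22.4
ee_pos: [0.6231, 0.0154, 0.0757]
eef_rot: [0.119, 3.139, 0.003]
contact_force: [1.3, 0.2, 1.1]
width: 0.0
```

```bash
cat >> h.py <<'E'
def lid():
    o,R=st(); a=shot("scene");Q=cloud(a)
    k=(Q[...,0]>.53)&(Q[...,0]<.67)&(Q[...,1]<.065)&(Q[...,1]>-.035)&(Q[...,2]>.055)&(Q[...,2]<.14)&((Q[...,1]<-.01)|(Q[...,1]>.045))
    if k.sum():
        q=Q[k]; print(k.sum(),"lid pts",np.percentile(q,[2,50,98],axis=0).round(3).tolist(),"ang~",np.degrees(np.arctan2(q[:,2]-.043,.6245-q[:,0])).round().astype(int)[::max(1,len(q)//12)])
    return a
E
python3 -c "
from h import *
lid()"
```

```text
22.4 ee [0.6231 0.0154 0.0757] tip40 [0.6231 0.0153 0.1147] q [ 0.314  0.951 -0.791  1.651  0.826  0.904  0.688] w 0.0 f [1.3 0.2 1.1] jaw 85.7 z [ 0.001  0.002 -1.   ]
203 lid pts [[0.597, -0.034, 0.057], [0.607, -0.021, 0.102], [0.622, 0.059, 0.125]] ang~ [79 76 75 80 71 71 69 70 70 71 76 64 68]
```

Call:
{"fn": "jog_arm", "kwargs": {
  "deltas": [-10,1,-5,0,0,0,0,-9,0.5,-6,0,0,0,0,-8,0.5,-7,0,0,0,0,-7,0.5,-8,0,0,0,0,-7,0.5,-10,0,0,0,0,-6,0.5,-10,0,0,0,0,0,0,0,0,0,0,0]
}}

```text
clock: 23.15
ee_pos: [0.5745, 0.0182, 0.0264]
eef_rot: [-0.12, -3.135, -0.001]
contact_force: [-0.4, 0.2, 2.2]
width: -0.0002
```

```bash
python3 -c "
from h import *
lid()"
```

```text
23.15 ee [0.5745 0.0182 0.0264] tip40 [0.5746 0.0181 0.0654] q [ 0.289  0.968 -0.721  1.82   0.935  0.74   0.534] w -0.0002 f [-0.4  0.2  2.2] jaw 85.6 z [-0.004  0.001 -1.   ]
379 lid pts [[0.541, -0.03, 0.055], [0.565, -0.013, 0.062], [0.601, 0.063, 0.138]] ang~ [58 55 55 53 20 19 24 25 23 17 16 12 10]
```

Call:
{"fn": "jog_arm", "kwargs": {
  "deltas": [-5,0.5,-4,0,0,0,0,-5,0.5,-3,0,0,0,0,-3,0.5,-3,0,0,0,0,0,0,-3,0,0,0,0,0,0,0,0,0,0,0]
}}

```text
clock: 23.7
ee_pos: [0.5628, 0.0199, 0.0147]
eef_rot: [-0.121, -3.138, -0.003]
contact_force: [0.7, 1.0, 1.1]
width: -0.0001
```

Call:
{"fn": "jog_arm", "kwargs": {
  "deltas": [0,0,-2,0,0,0,0,0,0,-2,0,0,0,0,0,0,0,0,0,0,0]
}}

```text
clock: 24.0
ee_pos: [0.5626, 0.02, 0.0121]
eef_rot: [-0.121, -3.138, -0.001]
contact_force: [-3.4, -1.2, 16.4]
width: -0.0003
```

Call:
{"fn": "jog_arm", "kwargs": {
  "deltas": [0,0,-1,0,0,0,0,0,0,0,0,0,0,0,0,0,3,0,0,0,0,0,0,5,0,0,0,0,0,0,15,0,0,0,0,0,0,30,0,0,0,0,0,0,30,0,0,0,0,-20,0,30,0,0,0,0,-30,0,20,0,0,0,0,-30,0,0,0,0,0,0,0,0,0,0,0,0,0]
}}

```text
clock: 25.1
ee_pos: [0.4787, 0.0191, 0.1439]
eef_rot: [-0.116, -3.135, 0.002]
contact_force: [-0.1, -0.4, -0.1]
width: -0.0001
```

```bash
python3 - <<'E'
from h import *
a=shot("wrist");o,R=st();save(a,"w8.png")
P=cloud(a);z=P[...,2]
k=(np.hypot(P[...,0]-.583,P[...,1]-.018)<.055)&(z<.12)&(z>.02)
c=np.radians(-4.7);ex=np.array([np.cos(c),np.sin(c)]);lx=(P[...,:2]-[.5835,.0183])@ex*1000;ly=(P[...,:2]-[.5835,.0183])@np.array([-ex[1],ex[0]])*1000
for lo in range(-40,40,10):
    q=(lx>lo)&(lx<lo+10)&(np.abs(ly)<40)&(z<.15);print(lo,q.sum(),np.round(1000*np.nanmedian(z[q]),1) if q.sum() else"")
s=shot("scene");save(s,"scene8.png")
E
```

```text
25.15 ee [0.4813 0.0193 0.1437] tip40 [0.4814 0.0193 0.1827] q [ 0.383  0.712 -0.856  2.021  0.781  0.776  0.544] w -0.0001 f [ 0.7  0.  -0.7] jaw 85.7 z [-0.002  0.    -1.   ]
-40 368 50.9
-30 197 51.8
-20 145 51.5
-10 119 51.5
0 76 51.3
10 5 51.2
20 0 
30 0
```

View pics/w8.png

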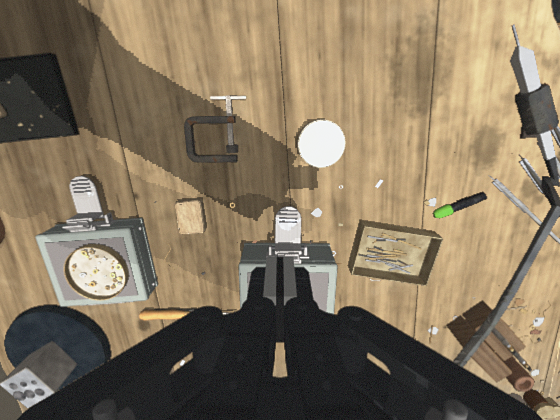

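The deep lid lies flat at 51 mm with the loupe inside. Dish, pot, clamp and scriber stand where they were. I'll compare the overhead view with the first one, then hand in.

```bash
python3 - <<'E'
from h import *
import pickle
a,_=pickle.load(open("s.pkl","rb"));b=shot("top")
Pa,Pb=cloud(a)[...,2],cloud(b)[...,2]
for n,(x0,y0,x1,y1) in dict(pot=(200,258,238,290),clamp=(250,258,292,302),cup=(380,215,420,255),dish=(310,195,355,235),scriber=(265,175,325,192),pliers=(208,100,258,128),tray=(330,275,416,322),deep=(212,175,265,245),loupe=(155,268,190,300)).items():
    A,B=a["im"][y0:y1,x0:x1].astype(int),b["im"][y0:y1,x0:x1].astype(int)
    print(n,"dz>8mm px",int((np.abs(Pa-Pb)[y0:y1,x0:x1]>.008).sum()),"max z mm",round(float(np.nanmax(Pb[y0:y1,x0:x1]))*1000),"img diff",round(float(np.abs(A-B).mean()),1))
o,_=st(); arm.job_done()
E
```

```text
pot dz>8mm px 526 max z mm 643 img diff 37.9
clamp dz>8mm px 1792 max z mm 712 img diff 62.3
cup dz>8mm px 103 max z mm 718 img diff 13.4
dish dz>8mm px 359 max z mm 682 img diff 33.3
scriber dz>8mm px 9 max z mm 16 img diff 14.2
pliers dz>8mm px 5 max z mm 17 img diff 16.7
tray dz>8mm px 4014 max z mm 785 img diff 38.6
deep dz>8mm px 3245 max z mm 665 img diff 63.9
loupe dz>8mm px 147 max z mm 7 img diff 35.5
25.25 ee [0.4839 0.0199 0.1434] tip40 [0.4839 0.0198 0.1824] q [ 0.383  0.714 -0.855  2.016  0.781  0.775  0.544] w 0.0001 f [ 0.4 -0.2 -0.2] jaw 85.6 z [ 0.     0.002 -1.   ]
the job is handed in; nothing more can be done
```

The job is done and handed in at about 25 s of the 72 s allowed. The brown block is in the solder tray, the loupe stands in the deep case, and its lid is shut.

**What I did**
- **Block:** My first grasp closed above it without touching it. The wrist depth image showed the real fingertips are about 39 mm behind the stated TCP, so I allowed for that from then on. The block then lay flat near the tray's middle.
- **Latch:** Pressing the paddle sprang the lid open. I pushed on to about 26 N at the paddle's stop, well above the 1–3 N needed.
- **Loupe:** I couldn't make out the cut-away side, so I gripped across world x, assuming the loupe is roughly square to the bench. The arm couldn't reach low enough upright, so I gripped it tilted 2.5° and straightened up before placing.
- **Lid:** I pushed it forward from behind, then pressed the front down with about 16 N. I didn't see the snap itself.

**Last checks**
- **In the case:** Before I shut the lid, the loupe stood upright with its rim level at 36 mm.
- **Lid shut:** With the arm clear, the visible front part of the lid read flat at 51–52 mm. The spring would have lifted it had the latch not caught.
- **Other things:** In the last wrist picture the dish, pot, clamp and the visible part of the scriber looked undisturbed, and the shallow case was still shut. The cup was last seen in place after I laid the block down.
- **Check that failed:** My final overhead comparison was mostly useless because the arm blocked the view of most things, including the tray and deep case. It did show the scriber and pliers unmoved. I last saw the block itself right after laying it down.

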